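Put the pills away and make sure both medicine boxes have caught

TASK

Stand the short amber pill bottle upright inside the wider medicine box and shut its lid, then tug that lid firmly by its bar to check that the catch has held, and if it gives, press it home and tug again. Then check the narrower box the same way: tug its lid, and if it gives, press it home until a tug finds it held. Leave both lids shut and caught, and do not disturb the other things on the table.

Things in the scene. Friction and masses are not known exactly. Their poses are not given: they have to be found in the camera images.
- pill_bottle: the pill bottle: short amber glass bottle with a paper band and a wide white screw cap, 36 in diameter, 60 high, 60 g; origin at the centre of its base, z up. Stands somewhere in the front row on the table, nearest the robot
- big_box: the wider of two beige wedge-shaped medicine boxes, fixed: 140 deep (x), 200 wide (y), walls and floor 6, front wall 50 high, back 147, top sloping at 35 degrees down to the front, which faces the robot (yaw within 0.25 rad). Origin: centre of its underside; own x from front to back. Inside, a carton at x 5 to 55, y -53 to -87, 51 high; catch housing at x -64 to -8, y -67 to -27, 44 high.
- big_lid (a joint): hinge of the wider box's lid, rad: 0 = lying shut, grows opening up and back, stop at 2.3 (2.18 is upright). Stiffish: it stays where left from 1.9 up; below 1.75 it sinks shut by itself in 1 to 3 s, without working the catch. Starts open at 2.05 to 2.25.
- big_lid_edge (a point): middle of the free edge (half thickness) of the wider box's smooth cream lid: 10 thick, 200 wide, 171 from hinge to free edge, 0.3 kg. Hinge line: along the box's y at box x +70, z 147.5
- big_bar: dark steel grip bar standing square on that lid: 50 long (along box y), 12 thick (along the slope), 36 above the lid's face, midway across, 135 from the hinge. Origin: on its centre line, 24 above the face, the point to pinch across the thickness. Own z out of the face (when shut 35 degrees from upright, leaning to the box's front), x up the slope to the hinge, y along the bar
- big_striker: steel pin under that lid, held by a hidden push catch. Catch takes when the lid is pressed past about -0.025 rad (bar 4 mm down, sprung, 5 to 8 N at the bar; stop at -0.04 rad, about 10 N); the lid then springs back to 0. Taken: a tug lifts the bar only 3 mm, then it holds over 20 N. Not taken: lifts freely at 2 N. Both look the same when shut. Origin: pin's middle
- big_place (a point): free spot for the bottle's base on the wider box's inner floor (6 above the table): box x = +8, y = +30. A bottle standing farther forward than x = -15 would foul the lid
- small_box: the narrower of two beige wedge-shaped medicine boxes, fixed: 140 deep (x), 140 wide (y), walls and floor 6, front wall 50 high, back 147, top sloping at 35 degrees down to the front, which faces the robot (yaw within 0.25 rad). Origin: centre of its underside; own x from front to back. A lamp is clipped to its back.
- small_lid (a joint): hinge of the narrower box's lid, rad: 0 = lying shut, grows opening up and back, stop at 2.3 (2.18 is upright). Stiffish: it stays where left from 1.9 up; below 1.75 it sinks shut by itself in 1 to 3 s, without working the catch. Starts shut, its catch taken or not.
- small_lid_edge (a point): middle of the free edge (half thickness) of the narrower box's smooth cream lid: 10 thick, 140 wide, 171 from hinge to free edge, 0.3 kg. Hinge line: along the box's y at box x +70, z 147.5
- small_bar: dark steel grip bar standing square on that lid: 50 long (along box y), 12 thick (along the slope), 36 above the lid's face, midway across, 135 from the hinge. Origin: on its centre line, 24 above the face, the point to pinch across the thickness. Own z out of the face (when shut 35 degrees from upright, leaning to the box's front), x up the slope to the hinge, y along the bar
- small_striker: steel pin under that lid, held by a hidden push catch. Catch takes when the lid is pressed past about -0.025 rad (bar 4 mm down, sprung, 5 to 8 N at the bar; stop at -0.04 rad, about 10 N); the lid then springs back to 0. Taken: a tug lifts the bar only 3 mm, then it holds over 20 N. Not taken: lifts freely at 2 N. Both look the same when shut. Origin: pin's middle
- lamp_shade (a point): centre of the underside of the white shade (72 in diameter, 60 high) of the reading lamp clipped to the narrower box: it hangs 325 above the table over that lid's bar; its thin arm bows over the box up to 420 high. So that bar must be taken with the tool leaning along the bar, not from straight above
- cream_jar: bystander: white jar with steel lid, 52 in diameter, 45 high, origin at its base; front row
- serum_bottle: bystander: slim amber bottle with a white cap, 32 in diameter, 95 high, origin at its base; front row
- travel_clock: bystander: white travel clock, 36 x 62 x 56 high, origin at its base; front row
- flask: bystander: clear flask with dark cap, 40 in diameter, 85 high, origin at its base; between the two boxes
- mug: bystander: white mug, 80 in diameter, 90 high, at the robot's right, origin at its base
- glasses_case: bystander: black glasses case 160 x 62 x 42 high, at the robot's left, origin at its base
Mind the look-alikes: they are no part of the job. Leave any purple or turquoise look-alike of the pill_bottle alone.

How it is judged (in metres and radians):
On the way, in this order (a step that is already met when the one before it is completed fails the run):
1. the pill bottle stands upright and let go in the wider box (x of pill_bottle in the frame of big_box between -0.055 and 0.055 m and y of pill_bottle in the frame of big_box between -0.09 and 0.09 m and height (world z) of pill_bottle below 0.015 m and angle between pill_bottle's own z axis and vertical below 0.2 rad and contact force between the fingers and pill_bottle below 0.1 N and linear speed of pill_bottle below 0.03 m/s), for 0.2 s.
2. the wider box's lid is shut (value of joint big_lid below 0.03 rad), for 0.2 s.
3. the wider lid is tugged by its bar and its catch holds (at least 3 N on the catch) (contact force between big_striker and big_box above 3 N and contact force between the fingers and big_bar above 1 N and value of joint big_lid between 0.01 and 0.04 rad), for 0.15 s.
4. the narrower lid is tugged by its bar and its catch holds (at least 3 N on the catch) (contact force between small_striker and small_box above 3 N and contact force between the fingers and small_bar above 1 N and value of joint small_lid between 0.01 and 0.04 rad), for 0.15 s.
At the end, for the whole second after the job is handed in: Both lids lie shut (joint within -0.02 to +0.015 rad), each having held a tug on its catch, the wider one first; the pill bottle stands upright (within 0.2 rad) at rest on the floor of the wider box (x of pill_bottle in the frame of big_box between -0.055 and 0.055 m and y of pill_bottle in the frame of big_box between -0.09 and 0.09 m and height (world z) of pill_bottle below 0.015 m and angle between pill_bottle's own z axis and vertical below 0.2 rad and value of joint big_lid between -0.02 and 0.015 rad and value of joint small_lid between -0.02 and 0.015 rad and linear speed of pill_bottle below 0.02 m/s); the robot touches nothing.
It fails at once if the cream jar is pushed more than 30 mm or tipped (distance of cream_jar from where it was at the start of the episode above 0.03 m or angle between cream_jar's own z axis and vertical above 0.5 rad).
It fails at once if the serum bottle is pushed more than 30 mm or tipped (distance of serum_bottle from where it was at the start of the episode above 0.03 m or angle between serum_bottle's own z axis and vertical above 0.5 rad).
It fails at once if the travel clock is pushed more than 30 mm or tipped (distance of travel_clock from where it was at the start of the episode above 0.03 m or angle between travel_clock's own z axis and vertical above 0.5 rad).
It fails at once if the flask is pushed more than 30 mm or tipped (distance of flask from where it was at the start of the episode above 0.03 m or angle between flask's own z axis and vertical above 0.5 rad).
It fails at once if the mug or the glasses case is pushed more than 30 mm or tipped (distance of any of mug, glasses_case from where it was at the start of the episode above 0.03 m or angle between any of mug, glasses_case's own z axis and vertical above 0.5 rad).
It also fails if it takes over 72 s, if anything falls off the work surface, if the arm or the gripper's body presses on something with over 40 N, if the wrist force passes 120 N, or if a joint passes its speed limit or range.

ROBOT

A 6-joint arm with a two-finger parallel gripper is mounted at the origin on the work surface. World frame = base frame: x ahead of the robot, y to its left, z up, the work surface at z = 0. Lengths are in m, angles in degrees, forces in N, time in s.
With the tool pointing down it reaches from about 0.275 to 0.75 m from the base axis. Payload 10.2 kg.
Tool frame: the origin (TCP) lies midway between the tips of the shut fingers; the grasp point (between the pads) lies 19 mm behind it; z points along the fingers, y is the line along which they close (so a half turn about z gives the same grasp; the last joint's range is limited). The gripper opens to 88 mm and grips with 3 to 60 N. Pads are 18 mm wide; open, the fingers measure 123 mm over their backs; the gripper's body (75 mm by 187 mm) begins 45 mm behind the grasp point.
Start: joints at [-87.628, 17.928, 85.812, -0, 76.261, -12.8], TCP at [0.137, -0.507, 0.239] pointing down, gripper open.
Joint ranges: [-168.41, 168.41], [-55.51, 124.54], [10.69, 146.95], [-70.63, 250.63], [1, 178], [-165.06, 165.06]. Speed limits (degrees/s): [136.94, 136.94, 172.46, 180, 180, 180].

INTERFACE

Orientations are given as [roll, pitch, yaw] about the fixed x, y, z axes, in that order (R = Rz(yaw) Ry(pitch) Rx(roll)).
In Python, from bench import env, kin, eyes, close_job, finder, readout gives the robot as it stands. Calls block until the motion is done:
- env.move_pose(position, orientation): joint-space move of the TCP to a pose.
- env.move_l(position, vel=0.15, frame=None): straight line of the TCP; frame=None keeps the orientation; vel is the mean speed in m/s.
- env.move_joints(angles): joint-space move.
- env.set_gripper(opening, grasp_force=None): finger opening in m; grasp_force is the grip in N (None keeps the last); returns when the fingers have stopped.
- env.dwell(seconds).
- kin.ik(position, orientation): joint angles nearest the present ones, or None.
- eyes.snapshot(name): name is "scene" or "top" or "wrist"; returns a dict with "pixels" (420x560x3 uint8, red, green, blue), "z_map" (420x560 float32, m along the optical axis (not along the pixel's ray), 0 where there is no reading), "K" (3x3 intrinsics, pixels), "world_to_cam" (4x4, takes a point from world to camera coordinates). Camera axes: x right, y down, z forward; pixel columns grow to the right and rows downward; lengths in m; the calibration is good to about 2 mm. A picture is of the moment at which its call begins.
A pose or a line that the arm cannot do raises env.PlanningError and nothing moves.
- close_job(): hands the job in; it is judged then, once.
Trained networks look in the newest picture that a camera, given by its name, has taken for a name from the list of things; names that differ only in an ending like _2 or _b are one class to them, and where a whole thing is asked for, a point or a joint stands for the part that bears it (a point fixed in the world has none). Each returns a list of dicts, best first, with "confidence" (0 to 1); they miss things now and then, are a little off and sometimes report something else, mostly with a low value. They report only what shows in the picture. A call takes as long as a camera call. They do not tell look-alikes from the thing itself.
- finder.spot_in(camera, target): "at" ([x, y, z] in m, in the coordinates of the camera as it stood for that picture, good to about 4 mm: the middle of the surface that is visible of it).
- finder.spot_point(camera, target): "at" ([x, y, z] in m, in the coordinates of the camera as it stood for that picture, good to about 4 mm: a listed point, or the origin of a listed thing).
Readings, each from a call of its own:
- readout.get_t(): time.
- readout.get_qpos(): joint angles.
- readout.get_dq(): joint speeds.
- readout.get_joint_efforts(): joint torques, N m.
- readout.get_ee_pos(): TCP position.
- readout.get_orientation(): TCP orientation.
- readout.get_wrist_force(): force on the tool from outside, world axes, zero at the start.
- readout.get_torque(): the same for the moment, N m.
- readout.get_gripper_width(): finger opening in m.
- readout.get_grasp_force(): force on a finger pad.
Only numpy, scipy, OpenCV 4.12 (cv2) and the standard library are available. Lean on these libraries where they do the work, as an engineer would, in place of code of your own. Each camera call takes 0.05 s, during which the arm holds its last target. There are 200 camera calls.

## Working session

There is one attempt and no reset: what is moved stays moved. The work goes in short steps, each a Python script; the robot and the scene stay as the last script left them, time stands still between calls to the robot, and variables do not carry over. Pictures are saved under pics/ and viewed, at most 10 in all, crops included, and the job is handed in when it is done.

```bash
ls; mkdir -p pics; cat > h.py <<'E'
import numpy as np, cv2
from scipy.spatial.transform import Rotation as R
from bench import env, kin, eyes, close_job, finder, readout
def snap(c,fn=None):
    s=eyes.snapshot(c)
    if fn: cv2.imwrite('pics/'+fn,s['pixels'][:,:,::-1])
    return s
def w(s,p): return (np.linalg.inv(s['world_to_cam'])@np.r_[p,1])[:3]
def cloud(s):
    z=s['z_map'];K=s['K'];v,u=np.indices(z.shape)
    P=np.stack([(u-K[0,2])*z/K[0,0],(v-K[1,2])*z/K[1,1],z,np.ones_like(z)],-1)
    return (P@np.linalg.inv(s['world_to_cam']).T)[...,:3]
def pix(s,p):
    q=s['K']@(s['world_to_cam']@np.r_[p,1])[:3]; return (q[:2]/q[2]).round()
E
python3 - <<'E'
from h import *
a=snap('scene','s.png');b=snap('top','t.png')
for n in ['pill_bottle','big_box','big_lid_edge','big_bar','big_place','small_box','small_lid_edge','small_bar','lamp_shade','cream_jar','serum_bottle','travel_clock','flask','mug','glasses_case']:
  for c,s in(('scene',a),('top',b)):
    print(n,c,[(w(s,d['at']).round(3).tolist(),pix(s,w(s,d['at'])).tolist(),round(d['confidence'],2)) for d in finder.spot_point(c,n)[:3]])
print(readout.get_t())
E
```

```text
pics
pill_bottle scene [([0.437, -0.196, -0.004], [300.0, 197.0], 0.63), ([0.357, -0.185, 0.004], [323.0, 195.0], 0.59), ([0.39, -0.114, -0.001], [318.0, 214.0], 0.59)]
pill_bottle top [([0.386, -0.117, -0.004], [322.0, 246.0], 0.6), ([0.437, -0.201, -0.002], [346.0, 230.0], 0.56), ([0.358, -0.187, -0.0], [343.0, 253.0], 0.53)]
big_box scene [([0.581, -0.18, -0.001], [260.0, 205.0], 0.76)]
big_box top [([0.58, -0.188, 0.005], [341.0, 190.0], 0.58), ([0.509, 0.188, 0.051], [232.0, 210.0], 0.35)]
big_lid_edge scene [([0.64, -0.167, 0.32], [237.0, 147.0], 0.67)]
big_lid_edge top [([0.643, -0.162, 0.316], [345.0, 150.0], 0.58)]
big_bar scene []
big_bar top [([0.672, -0.163, 0.283], [344.0, 143.0], 0.6)]
big_place scene [([0.578, -0.153, 0.006], [262.0, 210.0], 0.9)]
big_place top [([0.577, -0.149, 0.004], [330.0, 191.0], 0.77)]
small_box scene [([0.584, 0.193, 0.004], [274.0, 303.0], 0.71)]
small_box top [([0.585, 0.192, 0.006], [233.0, 190.0], 0.6)]
small_lid_edge scene [([0.513, 0.188, 0.05], [297.0, 292.0], 0.69)]
small_lid_edge top [([0.512, 0.185, 0.052], [233.0, 210.0], 0.96)]
smal
[... 546 characters left out ...]
ottle top []
travel_clock scene [([0.422, 0.057, 0.002], [318.0, 258.0], 0.66), ([0.622, 0.005, 0.0], [255.0, 252.0], 0.61)]
travel_clock top [([0.431, 0.054, 0.002], [273.0, 233.0], 0.53), ([0.642, -0.165, 0.315], [346.0, 150.0], 0.31)]
flask scene [([0.624, 0.007, -0.002], [254.0, 253.0], 0.51), ([0.428, 0.054, -0.004], [316.0, 258.0], 0.49)]
flask top [([0.623, 0.004, 0.001], [286.0, 179.0], 0.63)]
mug scene [([0.529, -0.532, 0.002], [262.0, 129.0], 0.97)]
mug top [([0.527, -0.53, 0.001], [439.0, 203.0], 0.57)]
glasses_case scene [([0.443, 0.496, -0.0], [341.0, 398.0], 0.67), ([0.58, -0.154, 0.001], [261.0, 211.0], 0.62)]
glasses_case top [([0.445, 0.498, -0.0], [146.0, 232.0], 0.63)]
1.6
```

```bash
cd pics; python3 -c "
import cv2
cv2.imwrite('s2.png',cv2.imread('s.png'))"
```

```text
(no output)
```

View pics/s.png

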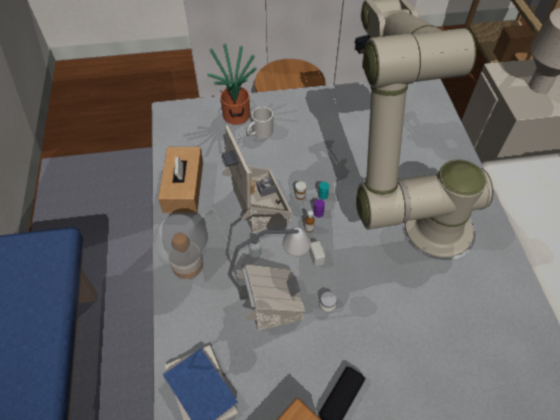

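View pics/t.png

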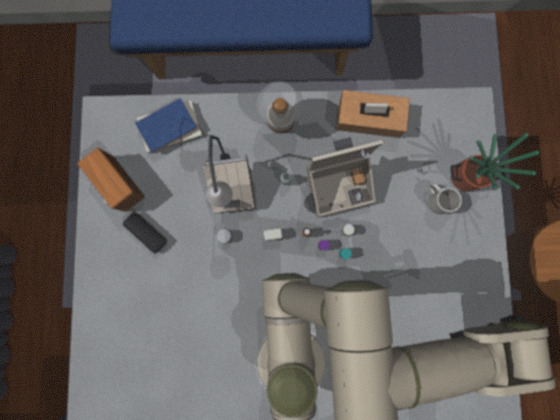

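The scene view shows these candidates for the pill bottle: a white cap on amber at (300,190), turquoise at (324,190), purple at (318,207), and the slim serum bottle at (310,222). By the description it is the one at (300,190), world (0.437,-0.198). I'll check it in a close crop and fit the box yaws from the lid planes.

```bash
python3 - <<'E'
from h import *
a=snap('scene');b=snap('top')
im=a['pixels'][140:330,210:350,::-1]
cv2.imwrite('pics/crop.png',cv2.resize(im,None,fx=3.1,fy=3.1,interpolation=cv2.INTER_CUBIC))
print(a['world_to_cam'].round(2).tolist(),np.linalg.inv(a['world_to_cam'])[:3,3],np.linalg.inv(b['world_to_cam'])[:3,3])
def plane(P):
    best=None;rng=np.random.default_rng(0)
    for _ in range(400):
        t=P[rng.choice(len(P),3,0)];n=np.cross(t[1]-t[0],t[2]-t[0]);l=np.linalg.norm(n)
        if l<1e-7: continue
        n/=l;k=abs((P-t[0])@n)<.003
        if best is None or k.sum()>best.sum(): best=k
    Q=P[best];c=Q.mean(0);n=np.linalg.svd(Q-c)[2][2];return c,n,best.sum(),len(P)
for s,nm in((a,'scene'),(b,'top')):
    C=cloud(s).reshape(-1,3)
    for lab,lo,hi in(('biglid',(.6,-.32,.17),(.74,-.03,.34)),('smalllid',(.5,.1,.06),(.66,.28,.15)),('tableref',(.3,-.3,-.02),(.4,.3,.02))):
        P=C[((C>lo)&(C<hi)).all(1)]
        if len(P)>30:
            c,n,k,N=plane(P); n=n if n[0]<0 else -n
            print(nm,lab,c.round(4),n.round(3),k,N,'yaw',np.degrees(np.arctan2(-n[1],-n[0])).round(1),'elev',np.degrees(np.arcsin(n[2])).round(1))
    for lab,cx,cy,z0,z1 in(('cap',.437,-.198,.045,.075),('cap3',.437,-.198,.02,.075)):
        m=(np.hypot(C[:,0]-cx,C[:,1]-cy)<.03)&(C[:,2]>z0)&(C[:,2]<z1)
        print(nm,lab,m.sum(),C[m].min(0).round(3),C[m].max(0).round(3),C[m].mean(0).round(3))
print(kin.ik([.437,-.198,.1],[180,0,0]))
E
```

```text
[[-0.99, 0.15, 0.01, 0.52], [0.12, 0.81, -0.57, 0.06], [-0.09, -0.57, -0.82, 1.72], [0.0, 0.0, 0.0, 1.0]] [0.66581691 0.84789723 1.43901086] [0.36358007 0.00144341 1.38759219]
scene biglid [ 0.6434 -0.1459  0.2601] [-0.971 -0.233 -0.057] 625 965 yaw 13.5 elev -3.3
scene smalllid [0.5831 0.1984 0.1097] [-0.569 -0.054  0.82 ] 1339 2238 yaw 5.4 elev 55.1
scene tableref [ 0.3485  0.0476 -0.    ] [-0.01   0.001  1.   ] 2770 4449 yaw -3.4 elev 89.4
scene cap 95 [ 0.421 -0.219  0.045] [ 0.454 -0.177  0.068] [ 0.438 -0.195  0.057]
scene cap3 142 [ 0.421 -0.219  0.02 ] [ 0.456 -0.176  0.068] [ 0.439 -0.192  0.049]
top biglid [ 0.6372 -0.1638  0.2659] [-0.972 -0.231 -0.031] 636 985 yaw 13.4 elev -1.8
top smalllid [0.587  0.1737 0.1121] [-0.568 -0.066  0.82 ] 886 1318 yaw 6.6 elev 55.1
top tableref [0.3489 0.0052 0.0006] [-0.006  0.001 -1.   ] 3334 4831 yaw -9.5 elev -89.6
top cap 95 [ 0.419 -0.217  0.045] [ 0.452 -0.183  0.066] [ 0.436 -0.2    0.059]
top cap3 108 [ 0.419 -0.217  0.026] [ 0.452 -0.183  0.066] [ 0.435 -0.199  0.056]
[-3.84036590e+01  2.18076014e+01  1.03376539e+02 -2.54444375e-14
  5.48158593e+01  5.15963410e+01]
```

View pics/crop.png

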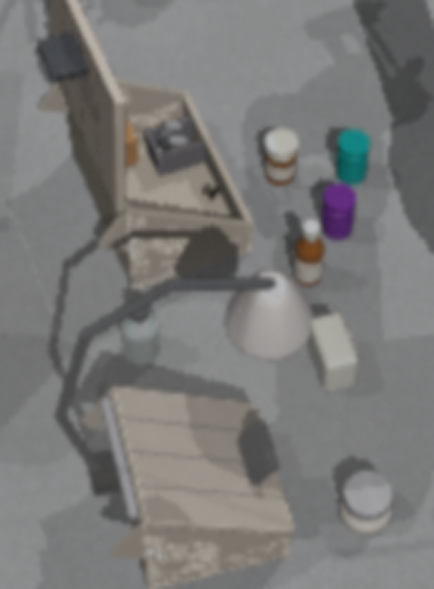

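The crop confirms it: the white-capped amber bottle with a band is at crop (281,155), and the purple (339,210), turquoise (353,157) and slim serum (310,250) are not it. The plan is to lean the tool 35° (square to the box slope), so the gripper body clears the box walls. I'll take a wrist look at the big box first.

```bash
cat >> h.py <<'E'
def ori(z,y):
    z=np.array(z,float);z/=np.linalg.norm(z);y=np.array(y,float);y-=z*(y@z);y/=np.linalg.norm(y)
    return R.from_matrix(np.c_[np.cross(y,z),y,z]).as_euler('xyz',degrees=True)
def zax(o): return R.from_euler('xyz',o,degrees=True).as_matrix()[:,2]
def tcp(grasp,o): return np.array(grasp)+.019*zax(o)
def lean(phi,t,sgn=1):   # tool leaning back towards robot, closing axis horizontal
    p,t=np.radians([phi,t]); return ori([np.sin(t)*np.cos(p),np.sin(t)*np.sin(p),-np.cos(t)],[-sgn*np.sin(p),sgn*np.cos(p),0])
def best(pos,os):  # pick orientation with least joint travel
    q0=np.array(readout.get_qpos());r=[(np.abs(np.array(q)-q0).max(),i) for i,o in enumerate(os) if (q:=kin.ik(list(pos),list(o))) is not None]
    print('ik',[(round(a),i) for a,i in r]); return os[min(r)[1]]
E
python3 - <<'E'
from h import *
os=[lean(13.4,35,s) for s in(1,-1)]
p=[.46,-.19,.30]
o=best(p,os);env.move_pose(p,list(o))
s=snap('wrist','w1.png');C=cloud(s)
np.savez('w1.npz',C=C,rgb=s['pixels'])
for n in['big_box','big_place','pill_bottle','big_lid_edge','big_bar']:
    print(n,[(w(s,d['at']).round(4).tolist(),round(d['confidence'],2)) for d in finder.spot_point('wrist',n)[:3]])
# big box fit: wall top points in slope plane
yaw=np.radians(13.4);Rz=np.array([[np.cos(yaw),-np.sin(yaw)],[np.sin(yaw),np.cos(yaw)]])
P=C.reshape(-1,3);q=(P[:,:2]-[.577,-.182])@Rz
for lab,m in(('front',(P[:,2]>.035)&(P[:,2]<.055)&(abs(q[:,1])<.08)&(q[:,0]<-.045)&(q[:,0]>-.1)),('left',(abs(P[:,2]-.075)<.012)&(q[:,1]>.08)&(q[:,1]<.12)&(q[:,0]<0)),('right',(abs(P[:,2]-.075)<.012)&(q[:,1]<-.08)&(q[:,1]>-.12)&(q[:,0]<0))):
    if m.sum()>5: print(lab,m.sum(),np.percentile(q[m],[3,25,50,75,97],axis=0).round(4).tolist())
print(readout.get_t(),readout.get_qpos())
E
```

```text
ik [(36, 1)]
big_box [([0.5801, -0.179, -0.0003], 0.77)]
big_place [([0.5778, -0.1531, 0.0057], 0.72), ([0.4189, 0.2165, -0.0012], 0.71), ([0.5807, 0.1934, -0.0034], 0.19)]
pill_bottle [([0.3895, -0.1195, -0.0002], 0.75), ([0.4385, -0.2006, -0.0022], 0.66), ([0.3585, -0.1884, -0.0011], 0.63)]
big_lid_edge [([0.585, 0.1942, -0.0044], 0.62)]
big_bar []
front 759 [[-0.0704, -0.0749], [-0.0701, -0.0444], [-0.0675, -0.0092], [-0.0649, 0.0357], [-0.0507, 0.0747]]
left 194 [[-0.0467, 0.0934], [-0.036, 0.0937], [-0.026, 0.0949], [-0.0179, 0.0972], [-0.0028, 0.0993]]
right 243 [[-0.0463, -0.1], [-0.0344, -0.0978], [-0.0237, -0.0948], [-0.0153, -0.0944], [-0.0018, -0.0941]]
3.6417 [-52.04042007  -0.16523962 104.65440727  35.41276584  64.15731328
  11.96598079]
```

View pics/w1.png

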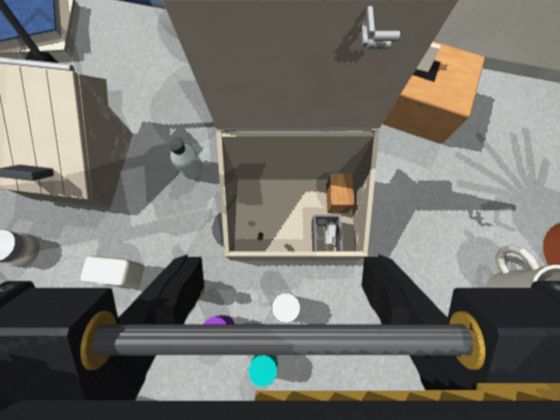

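The wrist view shows the box opening at (300,190) with its front wall at row 257. The white cap is at (286,307), purple at (217,325) and turquoise at (263,370). The box fit matches the given sizes within 1 mm, so I'll pick.

```bash
python3 - <<'E'
from h import *
C=np.load('w1.npz')['C'].reshape(-1,3)
m=(np.hypot(C[:,0]-.437,C[:,1]+.2)<.03)&(C[:,2]>.054)&(C[:,2]<.07)
(cx,cy),r=cv2.minEnclosingCircle(C[m][:,:2].astype(np.float32));print('cap',cx,cy,r,m.sum(),np.median(C[m][:,2]))
assert abs(r-.018)<.004
o=lean(13.4,35,-1)
g=np.array([cx,cy,.047])
env.set_gripper(.060)
env.move_pose(list(tcp(g+[0,0,.09],o)),list(o))
env.move_l(list(tcp(g,o)),vel=.1)
env.set_gripper(.0,grasp_force=15)
print(readout.get_gripper_width(),readout.get_grasp_force(),readout.get_wrist_force())
env.move_l(list(tcp(g+[0,0,.14],o)),vel=.15)
print(readout.get_gripper_width(),readout.get_wrist_force(),readout.get_t())
yaw=np.radians(13.4);B=lambda x,y,z:np.array([.577+x*np.cos(yaw)-y*np.sin(yaw),-.182+x*np.sin(yaw)+y*np.cos(yaw),z])
env.move_l(list(tcp(B(-.004,.028,.187),o)),vel=.15)
snap('wrist','w2.png')
print(readout.get_ee_pos(),readout.get_t())
E
```

```text
cap 0.43825820088386536 -0.20065373182296753 0.01787717267870903 604 0.05951345790175308
0.034933204306891834 14.964923490269939 [-0.95603536 -0.14339495  2.90357319]
0.03516645261995655 [-1.27614393 -0.41480547 -1.15864155] 7.6
[ 0.57673717 -0.15349469  0.17134552] 8.7083
```

View pics/w2.png

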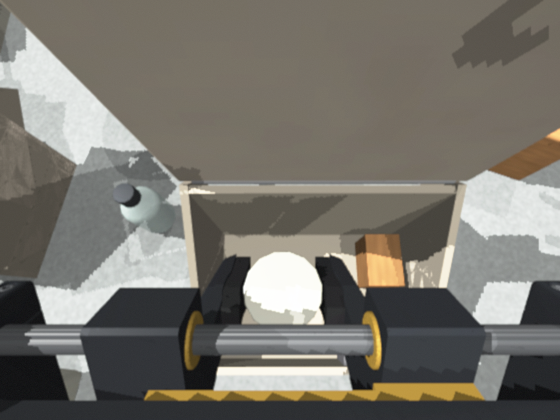

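The white cap is held upright between the fingers at (283,290), above the box interior. I'll lower it, release, back out and look.

```bash
cat >> h.py <<'E'
_y=np.radians(13.4)
def B(x,y,z): return np.array([.577+x*np.cos(_y)-y*np.sin(_y),-.182+x*np.sin(_y)+y*np.cos(_y),z])
E
python3 - <<'E'
from h import *
o=lean(13.4,35,-1)
env.move_l(list(tcp(B(-.004,.028,.062),o)),vel=.1)
f0=np.array(readout.get_wrist_force())
for z in np.arange(.060,.0495,-.0015):
    env.move_l(list(tcp(B(-.004,.028,z),o)),vel=.03)
    f=np.array(readout.get_wrist_force())-f0
    if f[2]>2: break
print(z,f)
env.set_gripper(.056);env.dwell(.3)
env.move_l(list(tcp(B(-.004,.028,.075),o)),vel=.05)
env.move_l(list(tcp(B(-.02,.028,.24),o)),vel=.15)
s=snap('wrist','w3.png')
C=cloud(s).reshape(-1,3);q=C-B(0,0,0);bx=q[:,0]*np.cos(_y)+q[:,1]*np.sin(_y);by=-q[:,0]*np.sin(_y)+q[:,1]*np.cos(_y)
m=(abs(bx+.004)<.035)&(abs(by-.028)<.035)&(C[:,2]>.058)&(C[:,2]<.09)
print(m.sum(),np.median(C[m][:,2]),cv2.minEnclosingCircle(np.c_[bx[m],by[m]].astype(np.float32)),readout.get_t())
m=(abs(by)<.09)&(C[:,2]>.17)&(C[:,2]<.33)&(bx>.03);A=np.polyfit(C[m][:,2],bx[m],1);print('lid line bx(z)',A,np.polyval(A,[.147,.2,.3]),C[m][:,2].max())
for v in(0,180):
  for p in(B(.13,.06,.40),B(.13,.06,.27),B(-.03,.06,.27)): print(v,kin.ik(list(p),[180,0,13.4+v]))
E
```

```text
0.05249999999999999 [0.53760615 0.93848825 3.90943535]Traceback (most recent call last):
  File "<stdin>", line 14, in <module>
NameError: name '_y' is not defined
```

View pics/w3.png

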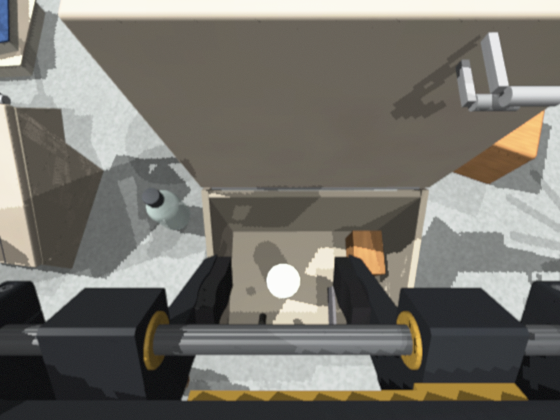

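The bottle stands in the box, with its cap showing as a round disc at (283,281). I'll measure its place and the lid.

```bash
sed -i 's/_y\b/yw/g' h.py; grep -n yw h.py; python3 - <<'E'
from h import *
s=snap('wrist')
C=cloud(s).reshape(-1,3);q=C-B(0,0,0);bx=q[:,0]*np.cos(yw)+q[:,1]*np.sin(yw);by=-q[:,0]*np.sin(yw)+q[:,1]*np.cos(yw)
m=(abs(bx+.004)<.035)&(abs(by-.028)<.035)&(C[:,2]>.058)&(C[:,2]<.09)
print(m.sum(),np.median(C[m][:,2]),cv2.minEnclosingCircle(np.c_[bx[m],by[m]].astype(np.float32)),readout.get_t())
m=(abs(by)<.09)&(C[:,2]>.17)&(C[:,2]<.31)&(bx>.03)&(bx<.12);A=np.polyfit(C[m][:,2],bx[m],1);print('lid bx(z)',A,np.polyval(A,[.147,.2,.3]))
for v in(0,180):
  for p in(B(.13,.06,.40),B(.13,.06,.27),B(-.03,.06,.27)):
    for t in(0,): 
      q=kin.ik(list(p),list(lean(13.4,t,1 if v else -1)));print(v,None if q is None else np.round(q))
E
```

```text
25:yw=np.radians(13.4)
26:def B(x,y,z): return np.array([.577+x*np.cos(yw)-y*np.sin(yw),-.182+x*np.sin(yw)+y*np.cos(yw),z])
881 0.06545060707665779 ((-0.0035470968578010798, 0.027545928955078125), 0.017999868839979172) 14.3583
lid bx(z) [-0.06134392  0.07949907] [0.07048151 0.06723028 0.06109589]
0 [-17.  45.  19.  -0. 116.  59.]
0 [-17.  41.  46.  -0.  93.  59.]
0 [-26.  20.  78.  -0.  82.  51.]
180 [ -17.   45.   19.   -0.  116. -121.]
180 [ -17.   41.   46.   -0.   93. -121.]
180 [ -26.   20.   78.   -0.   82. -129.]
```

```bash
python3 - <<'E'
from h import *
ol=lean(13.4,35,-1); 
env.move_l(list(tcp(B(-.04,.03,.34),ol)),vel=.2)
env.set_gripper(0.0)
p=B(.0,.062,.42)
o=best(p,[lean(13.4,0,1),lean(13.4,0,-1)])
env.move_pose(list(p),list(o))
env.move_l(list(B(.115,.062,.42)),vel=.2)
env.move_l(list(B(.115,.062,.27)),vel=.15)
f0=np.array(readout.get_wrist_force())
env.move_l(list(B(.06,.062,.27)),vel=.08);print(np.array(readout.get_wrist_force())-f0)
env.move_l(list(B(.0,.062,.27)),vel=.08);print(np.array(readout.get_wrist_force())-f0)
env.dwell(.3)
env.move_l(list(B(-.03,.062,.36)),vel=.2)
env.dwell(1.0)
s=snap('scene','s3.png');b=snap('top')
for n in('big_lid_edge','big_bar'):
  for c,k in(('scene',s),('top',b)): print(n,c,[(w(k,d['at']).round(4).tolist(),round(d['confidence'],2)) for d in finder.spot_point(c,n)[:2]])
print(readout.get_t())
im=s['pixels'][110:330,190:370,::-1];cv2.imwrite('pics/c3.png',cv2.resize(im,None,fx=2.6,fy=2.6))
E
```

```text
ik [(152, 0), (43, 1)]
[-0.68927502 -0.02045736  0.45082972]
[-0.04234123  0.05146756 -0.44066021]
big_lid_edge scene [([0.507, -0.1986, 0.0534], 0.86)]
big_lid_edge top [([0.5048, -0.1985, 0.0511], 0.79)]
big_bar scene [([0.5165, -0.1953, 0.0971], 0.46)]
big_bar top [([0.5196, -0.1986, 0.0967], 0.45)]
22.6333
```

View pics/c3.png

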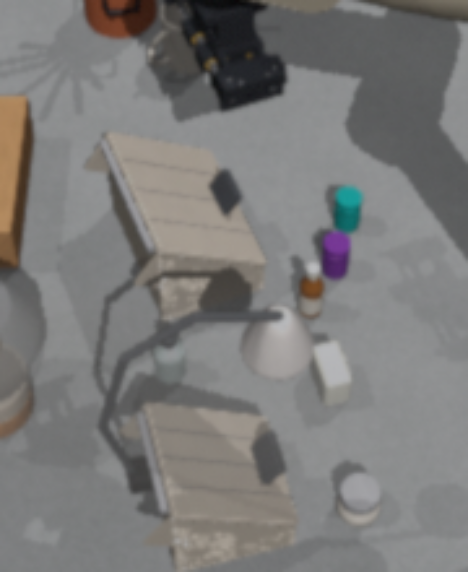

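The crop shows both lids shut, with the big box's bar at (226,192); its measured position agrees with the geometry to about 3 mm. Next I'll pinch the bar square to the lid, press, then tug.

```bash
cat >> h.py <<'E'
def frc(f0,d): return float((np.array(readout.get_wrist_force())-f0)@d)
def press_tug(g,o,n,yb,hinge,up=.006,fp=10.5,ft=10):
    """gripping bar at g: press along -n, return, tug along n. returns True if caught"""
    z0=tcp(g,o); f0=np.array(readout.get_wrist_force())
    if fp:
        for d in np.arange(.001,.0075,.0007):
            env.move_l(list(z0-n*d),vel=.02); f=frc(f0,n)
            if f>fp: break
        print('press',round(d,4),round(f,1)); env.dwell(.2)
        env.move_l(list(z0),vel=.03); env.dwell(.2); print('back',round(frc(f0,n),1))
    ok=False
    for d in np.arange(.001,.010,.0006):
        env.move_l(list(z0+n*d),vel=.02); f=-frc(f0,n)
        if f>ft: ok=True;break
    print('tug',round(d,4),round(f,1),ok,readout.get_grasp_force(),'t',readout.get_t())
    env.dwell(.4); print('hold',round(-frc(f0,n),1))
    env.move_l(list(z0),vel=.03); env.dwell(.2); print('rest',round(frc(f0,n),1))
    return ok
E
python3 - <<'E'
from h import *
e=np.radians(35);X=np.array([np.cos(yw),np.sin(yw),0]);Z=np.array([0,0,1.])
n=-np.sin(e)*X+np.cos(e)*Z; sl=np.cos(e)*X+np.sin(e)*Z
g=B(-.058,0,.096)
q0=readout.get_qpos()
o=best(tcp(g+n*.09,ori(-n,sl)),[ori(-n,sl),ori(-n,-sl)])
env.set_gripper(.05)
env.move_pose(list(tcp(g+n*.09,o)),list(o))
env.move_l(list(tcp(g+n*.001,o)),vel=.1)
env.set_gripper(0,grasp_force=40)
print(readout.get_gripper_width(),readout.get_grasp_force(),readout.get_wrist_force(),readout.get_t())
g=g+n*.001
r=press_tug(g,o,n,None,None)
print(r,readout.get_t())
E
```

```text
ik [(146, 0), (48, 1)]
0.011542555269401228 40.000808005279396 [-8.19715213 -3.03913795 -1.99699172] 26.1083
press 0.0031 10.6
back 0.6
tug 0.0046 12.6 True 39.999167025089264 t 29.5083
hold 12.3
rest 2.2
True 30.4083
```

The big lid's catch held a tug of over 12 N. I'll release it and go to the small box, tool leaning along the bar with its body on the −y side, and check from a standoff.

```bash
cat >> h.py <<'E'
def small(yawdeg,leandeg):
    p,e,a=np.radians([yawdeg,35,leandeg]);X=np.array([np.cos(p),np.sin(p),0]);Y=np.array([-np.sin(p),np.cos(p),0]);Z=np.array([0,0,1.])
    n=-np.sin(e)*X+np.cos(e)*Z; sl=np.cos(e)*X+np.sin(e)*Z; return X,Y,n,sl,-np.cos(a)*n+np.sin(a)*Y
E
python3 - <<'E'
from h import *
e=np.radians(35);X=np.array([np.cos(yw),np.sin(yw),0]);n=-np.sin(e)*X+np.array([0,0,np.cos(e)])
env.set_gripper(.05)
p=np.array(readout.get_ee_pos());env.move_l(list(p+n*.11),vel=.15)
X,Y,n,sl,zt=small(6,35)
g=np.array([.5245,.187,.098])
ps=g-zt*.13+.019*zt
os=[ori(zt,sl),ori(zt,-sl)]
for o in os:
    for d in(.13,.06,0): q=kin.ik(list(g-zt*d+.019*zt),list(o)); print(d,None if q is None else np.round(q))
# via point, raised
v=np.array([.40,0.0,.30]);o=best(v,os);print(np.round(kin.ik(list(v),list(o))))
env.move_pose(list(v),list(o))
env.move_pose(list(ps),list(o))
s=snap('wrist','w4.png');C=cloud(s).reshape(-1,3);np.savez('w4.npz',C=C)
for nm in('small_bar','small_lid_edge','small_box'): print(nm,[(w(s,d['at']).round(4).tolist(),round(d['confidence'],2)) for d in finder.spot_point('wrist',nm)[:2]])
q=C-[.5245,.187,.098]
h=(q@n); bx=q@sl; by=q@Y
lid=(abs(by)<.065)&(abs(h+.024)<.012)&(bx>.02)&(bx<.12)
if lid.sum()>50:
    c=C[lid].mean(0);nn=np.linalg.svd(C[lid]-c,full_matrices=False)[2][2];nn*=np.sign(nn[2]);print('lid n',nn,'yaw',np.degrees(np.arctan2(-nn[1],-nn[0])),lid.sum(),'h',np.median(h[lid]))
b=(abs(by)<.05)&(h>-.012)&(h<.03)&(abs(bx)<.03)
print(b.sum(),np.percentile(np.c_[bx,by,h][b],[2,50,98],axis=0).round(4).tolist(),readout.get_t())
E
```

```text
0.13 [-23.  12. 120.  60.  57. -79.]
0.06 [-15.  20. 118.  68.  49. -84.]
0 [-10.  28. 114.  75.  45. -87.]
0.13 [-23.  12. 120.  60.  57. 101.]
0.06 [-15.  20. 118.  68.  49.  96.]
0 [-10.  28. 114.  75.  45.  93.]
ik [(161, 0), (38, 1)]
[-47.  -6. 116.  46.  87. 105.]
small_bar [([0.527, 0.1845, 0.0944], 0.91), ([0.513, 0.1827, 0.0548], 0.28)]
small_lid_edge [([0.5145, 0.1877, 0.0538], 0.96), ([0.582, 0.1927, -0.0007], 0.65)]
small_box [([0.5816, 0.1939, -0.0036], 0.78)]
lid n [-0.5766177  -0.06207035  0.81465287] yaw 6.143979840042666 9966 h -0.025172307788708832
719 [[-0.007, -0.0276, -0.0107], [-0.0012, -0.0198, 0.0096], [0.0047, 0.02, 0.011]] 33.95
```

View pics/w4.png

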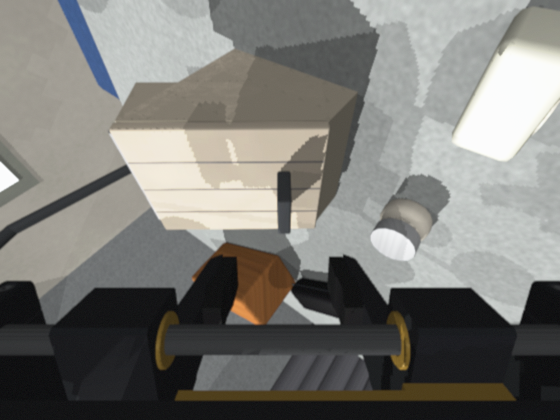

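The view shows the small bar at (284,200), with the approach corridor clear of the lamp and jar. I'll pinch, tug, and press only if it gives.

```bash
python3 - <<'E'
from h import *
X,Y,n,sl,zt=small(6.1,35)
g=np.array([.5245,.187,.098])-.001*sl-.0025*Y
o=best(g-zt*.111,[ori(zt,sl),ori(zt,-sl)])
env.move_l(list(tcp(g-zt*.08,o)),vel=.12,frame=None)
env.move_pose(list(tcp(g-zt*.08,o)),list(o))
f0=np.array(readout.get_wrist_force())
env.move_l(list(tcp(g,o)),vel=.08); print(np.array(readout.get_wrist_force())-f0)
env.set_gripper(0,grasp_force=40)
print(readout.get_gripper_width(),readout.get_grasp_force(),np.array(readout.get_wrist_force())-f0,readout.get_t())
r=press_tug(g,o,n,None,None,fp=0)
for _ in range(2):
    if r: break
    r=press_tug(g,o,n,None,None)
print(r,readout.get_t())
E
```

```text
ik [(180, 0), (0, 1)]
[ 0.23451047  0.89222321 -1.05886988]
0.011795775698443584 40.000041676685214 [2.92662707 1.05094628 0.43228636] 36.5667
tug 0.0058 10.0 True 39.98355266121507 t 38.8167
hold 9.2
rest 1.8
True 39.7583
```

The tug read 10 N, but at 5.8 mm of lift, which is more than I expected. I'll repeat it and print the force profile to be sure the catch is what held.

```bash
python3 - <<'E'
from h import *
X,Y,n,sl,zt=small(6.1,35)
z0=np.array(readout.get_ee_pos());f0=np.array(readout.get_wrist_force())
for d in np.arange(.001,.0085,.001):
    env.move_l(list(z0+n*d),vel=.02);f=np.array(readout.get_wrist_force())-f0
    print(round(d,4),round(float((np.array(readout.get_ee_pos())-z0)@n*1000),2),'n,sl,Y',round(float(f@n),1),round(float(f@sl),1),round(float(f@Y),1))
    if f@n<-16: break
env.dwell(.4);print(frc(f0,n))
s=snap('wrist')
env.move_l(list(z0),vel=.03);env.dwell(.2);print(readout.get_wrist_force(),readout.get_t())
E
```

```text
0.001 1.05 n,sl,Y -3.4 -0.6 1.0
0.002 1.97 n,sl,Y -5.6 1.9 1.4
0.003 2.91 n,sl,Y -7.6 1.9 3.8
0.004 3.87 n,sl,Y -9.0 4.3 4.7
0.005 4.85 n,sl,Y -10.1 5.3 5.2
0.006 5.82 n,sl,Y -11.7 7.3 5.7
0.007 6.82 n,sl,Y -12.9 7.8 6.1
0.008 7.83 n,sl,Y -11.6 8.7 6.7
-12.48883553368518
[1.53178643 0.01320994 3.62211813] 42.825
```

The profile is ambiguous: it could be pad slip or the lid creeping. I'll re-grip harder and measure the lid's own movement with the depth cameras during a tug.

```bash
python3 - <<'E'
from h import *
X,Y,n,sl,zt=small(6.1,35)
g=np.array([.5245,.187,.098])-.001*sl-.0025*Y
o=ori(zt,-sl)
env.set_gripper(.03);env.move_l(list(tcp(g-n*.002,o)),vel=.05);env.dwell(.2)
f0=np.array(readout.get_wrist_force())
def ht():
    r=[]
    for c in('scene','top'):
        C=cloud(snap(c)).reshape(-1,3);q=C-g;m=(abs(q@Y)<.06)&(abs(q@Y)>.03)&(abs(q@n+.024)<.015)&(q@sl>-.03)&(q@sl<.10)
        A=np.c_[q[m]@sl,np.ones(m.sum())];k=np.linalg.lstsq(A,q[m]@n,rcond=None)[0];r+=[int(m.sum()),round(k[0],4),round(k[1]*1000,2)]
    return r
print('open',ht())
env.set_gripper(0,grasp_force=58);f1=np.array(readout.get_wrist_force());print('grip',f1-f0)
z0=np.array(readout.get_ee_pos())
print('rest',ht())
for d in(.002,.004,.006,.008):
    env.move_l(list(z0+n*d),vel=.03);f=np.array(readout.get_wrist_force())-f0
    print(d,'n,sl,Y',(f@n).round(1),(f@sl).round(1),(f@Y).round(1),readout.get_gripper_width())
    if f@n<-22: break
env.dwell(.2);print('tug',d,ht(),frc(f0,n))
env.move_l(list(z0),vel=.03);env.dwell(.1);print(frc(f0,n),readout.get_t())
E
```

```text
open [566, np.float64(0.0086), np.float64(-24.61), 162, np.float64(-0.0024), np.float64(-22.98)]
grip [2.45717133 1.96919402 0.73207493]
rest [566, np.float64(0.0128), np.float64(-24.9), 167, np.float64(0.0), np.float64(-23.2)]
0.002 n,sl,Y -6.1 5.1 3.4 0.011743349878547315
0.004 n,sl,Y -10.0 7.6 5.3 0.011561865239384525
0.006 n,sl,Y -12.9 10.1 5.7 0.011737771050704086
0.008 n,sl,Y -13.8 12.4 7.5 0.011650856214279588
tug 0.008 [612, np.float64(-0.051), np.float64(-17.14), 184, np.float64(-0.0467), np.float64(-16.29)] -14.045035673370979
1.1557028699720875 46.1667
```

Depth shows the small lid really rose 0.055 rad, so it isn't caught. The reading was the rigid grip resisting the lid's rotation. The big lid's "hold" is therefore doubtful too. I'll redo the big lid first, moving the tool along the hinge arc so the force is clean, with a depth check of the lid angle.

```bash
cat >> h.py <<'E'
def lidang(g,n,sl,Y):
    r=[]
    for c in('scene','top'):
        C=cloud(snap(c)).reshape(-1,3);q=C-g;m=(abs(q@Y)<.06)&(abs(q@Y)>.03)&(abs(q@n+.024)<.015)&(q@sl>-.03)&(q@sl<.10)
        if m.sum()<40: continue
        k=np.linalg.lstsq(np.c_[q[m]@sl,np.ones(m.sum())],q[m]@n,rcond=None)[0];r.append((int(m.sum()),(-k[0]).round(3),(k[1]*1000).round(1)))
    return r
def arc(o,g,n,sl,Y,press=True,fmax=15):
    H=g+.135*sl-.029*n; p0=np.array(readout.get_ee_pos());R0=R.from_euler('xyz',o,degrees=True)
    def go(t):
        r=R.from_rotvec(Y*t); env.move_pose(list(H+r.apply(p0-H)),list((r*R0).as_euler('xyz',degrees=True)))
        return frc(f0,n)
    f0=np.array(readout.get_wrist_force())
    if press:
        for t in(-.015,-.025,-.03,-.035,-.04,-.045):
            f=go(t); print('p',t,round(f,1),end='; ')
            if f>fmax: break
        print('back',round(go(0),1))
    for t in(.012,.018,.022,.026,.03,.034):
        f=go(t); print('t',t,round(f,1),end='; ')
        if f<-fmax: break
    env.dwell(.25); print('hold',round(frc(f0,n),1),lidang(g,n,sl,Y),readout.get_t())
    go(0); print('rest',round(frc(f0,n),1),readout.get_t())
E
python3 - <<'E'
from h import *
X,Y,n,sl,zt=small(6.1,35)
env.set_gripper(.04);p=np.array(readout.get_ee_pos());env.move_l(list(p-zt*.10),vel=.25)
Xb,Yb,nb,sb,_=small(13.4,0); g=B(-.058,0,.096)
o=ori(-nb,-sb)
env.move_pose([.42,-.05,.27],list(o))
env.move_pose(list(tcp(g+nb*.06,o)),list(o))
env.move_l(list(tcp(g+nb*.001,o)),vel=.12)
print('ang0',lidang(g,nb,sb,Yb))
env.set_gripper(0,grasp_force=30);print(readout.get_t(),readout.get_gripper_width())
arc(o,g,nb,sb,Yb)
E
```

```text
ang0 [(331, np.float64(-0.003), np.float64(-21.6)), (465, np.float64(-0.004), np.float64(-20.7))]
50.375 0.011713182718045017
p -0.015 2.1; p -0.025 4.7; p -0.03 6.6; p -0.035 12.3; p -0.04 23.8; back -0.2
t 0.012 -2.1; t 0.018 -3.2; t 0.022 -2.1; t 0.026 -2.5; t 0.03 -5.9; t 0.034 -11.4; hold -13.0 [(366, np.float64(0.016), np.float64(-17.8)), (479, np.float64(0.025), np.float64(-16.7))] 53.725
rest -1.2 53.975
```

That is clean: about 2.5 N free until 0.026 rad, then a steep rise to 13 N, so the big catch is taken. Now the small lid the same way.

```bash
python3 - <<'E'
from h import *
Xb,Yb,nb,sb,_=small(13.4,0)
env.set_gripper(.04);p=np.array(readout.get_ee_pos());env.move_l(list(p+nb*.07),vel=.25)
X,Y,n,sl,zt=small(6.1,35)
g=np.array([.5245,.187,.098])-.001*sl-.0025*Y; o=ori(zt,-sl)
env.move_pose([.42,0.0,.28],list(o))
env.move_pose(list(tcp(g-zt*.09,o)),list(o))
env.move_l(list(tcp(g,o)),vel=.12)
env.set_gripper(0,grasp_force=30);print(readout.get_t(),readout.get_gripper_width())
arc(o,g,n,sl,Y)
E
```

```text
58.2417 0.011557119392356855
p -0.015 4.0; p -0.025 7.1; p -0.03 7.3; p -0.035 9.5; p -0.04 19.6; back 0.3
t 0.012 -0.5; t 0.018 -1.0; t 0.022 -0.8; t 0.026 -1.1; t 0.03 -5.3; t 0.034 -11.8; hold -12.3 [(587, np.float64(0.022), np.float64(-20.7)), (170, np.float64(0.021), np.float64(-19.8))] 61.5917
rest 0.7 61.8417
```

The small catch has taken too, with the same signature. I'll release, back off, check the lids and hand in.

```bash
python3 - <<'E'
from h import *
X,Y,n,sl,zt=small(6.1,35)
env.set_gripper(.04);p=np.array(readout.get_ee_pos());env.move_l(list(p-zt*.11),vel=.15)
env.dwell(.3)
g=np.array([.5245,.187,.098])-.001*sl-.0025*Y
Xb,Yb,nb,sb,_=small(13.4,0)
print(lidang(g,n,sl,Y),lidang(B(-.058,0,.096),nb,sb,Yb),readout.get_wrist_force(),readout.get_t())
print(close_job())
E
```

```text
[(607, np.float64(-0.01), np.float64(-24.6)), (350, np.float64(-0.001), np.float64(-23.4))] [(363, np.float64(-0.005), np.float64(-21.5)), (640, np.float64(-0.005), np.float64(-20.6))] [0.67741328 0.59898909 0.54584177] 63.8083
the job is handed in; nothing more can be done
None
```

The amber pill bottle stands in the wider box, both lids are shut, and after pressing, each catch held a tug of about 12 N, the wider one first; I handed the job in at about 64 s, but no verdict came back.

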